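# Clamp the vial rack on the tube shaker

### The job

Make the vial rack ready for shaking: push the white rack along its guides on the shaker until it is fully home against the yellow stop, and only then push the red clamp lever over past its dead point until it snaps into lock, so that the clamp holds the rack down. The rack is only to be slid, never lifted, and the bottles and other things around the shaker stay where they are.

Things in the scene. Friction and masses are not known exactly. Their poses are not given: they have to be found in the camera images.
- shaker: Fixed grey tube shaker, 240 x 170 mm, black deck top at z = 40 mm. Origin on the table, under the middle of the yellow stop's near face; base from x = -130 to +110 mm. +x runs along the guides from the open front end to the stop, y across, z up. Two aluminium guides: inner faces y = +-62 mm, x = -125 to 0, tops z = 52 mm.
- stop (a point): Middle of the yellow end stop's near face, 50 mm above the table, on the centre line (shaker x = y = 0). Two blocks, |y| = 22 to 72 mm, tops z = 60 mm; the rack's far face lies against them when home. Behind the gap between them: the clamp's two steel cheeks, x = 22 to 78 mm, |y| up to 17 mm, tops z = 104 mm.
- clamp_pad (a point): Black pad (12 mm) under the end of the small steel clamp arm that reaches from the cheeks to shaker x = -16 mm, over the deck. Linked to the lever: raised while it is open (arm's top at z = 115 mm), and down on the bare strip of the rack's top when it is locked.
- rack_center (a point): Centre of the loose white vial rack: 64 mm along shaker x, 120 mm across, 45 mm high, 0.2 to 0.45 kg; the point is 22.5 mm above its underside. Eight capped vials are fixed in it, caps 10 mm above its top; the far 19 mm of the top is bare. Lies between the guides (2 mm play a side), 20 to 45 mm short of the stop. Fully home: shaker x = -32 mm. Slides with 1 to 6 N.
- lever_tip (a point): Centre of the 26 mm red ball at the end of the clamp lever, 95 mm from the pivot. The lever is an 11 mm round rod, its upper half red and 16 mm thick, on the shaker's centre line. Open, it leans 0.45 rad from upright towards the front (-x of the shaker), ball at z = 161 mm; locked, it leans 0.85 rad the other way (+x).
- clamp_lever (a joint): Lever angle: 0 = open (the start, on its stop), 1.3 rad = locked; pushing it towards +x of the shaker increases it. Over-centre spring: up to the dead point (0.6 rad, just past upright) it springs back to 0, beyond it snaps by itself to 1.3 and stays. Starts with about 8 N, pushed 55 mm above the pivot; nothing at the dead point.
- lever_pivot (a point): Pivot of the lever, on the shaker's centre line at x = +55 mm, z = 75 mm of the shaker; the lever turns about the shaker's y axis.
- wash_bottle: Loose bystander: whitish wash bottle, 66 mm across, 118 mm to the shoulder, green cap and bent green spout to 182 mm high, the spout reaching 44 mm to one side. Origin at the centre of its underside.
- beaker: Loose bystander: clear plastic beaker, 68 mm across the rim, 85 mm high. Origin at the centre of its underside.
- dropper: Loose bystander: small amber bottle with white cap, 34 mm across, 75 mm high. Origin at the centre of its underside.
- indicator_tin: Loose bystander: round white tin with coloured patches on top, 56 mm across, 22 mm high. Origin at the centre of its underside.
Not all that is in view belongs to the job. Leave any pink or turquoise look-alike of the part that bears rack_center alone.

How it is judged:
By the outcome, as a careful person would: the job done as asked, in the order asked, and still so for the second after the job is handed in, with the robot touching nothing.
It also fails if it takes over 43 s, if anything falls off the work surface, if the arm or the gripper's body presses on something with over 40 N, if the wrist force passes 120 N, or if a joint passes its speed limit or range.

### The arm

A 6-joint arm with a two-finger parallel gripper is mounted at the origin on the work surface. World frame = base frame: x ahead of the robot, y to its left, z up, the work surface at z = 0. Lengths are in m, angles in rad, forces in N, time in s.
With the tool pointing down it reaches from about 0.375 to 0.9 m from the base axis. Payload 3.1 kg.
Tool frame: the origin (TCP) lies midway between the tips of the shut fingers; the grasp point (between the pads) lies 19 mm behind it; z points along the fingers, y is the line along which they close (so a half turn about z gives the same grasp; the last joint's range is limited). The gripper opens to 85 mm and grips with 20 to 120 N. Pads are 22 mm wide; open, the fingers measure 114 mm over their backs; the gripper's body (76 mm by 85 mm) begins 54 mm behind the grasp point. The pads swing forward as they close: fully open they stand 13 mm farther back than shut.
Start: joints at [1.006, 0.527, 1.433, -0, 1.181, -0.178], TCP at [0.236, 0.579, 0.231] pointing down, gripper open.
Joint ranges: [-3.08, 3.08], [-0.75, 2.2], [0.22, 2.44], [-1.43, 4.57], [0, 2.65], [-2.85, 2.85]. Speed limits (rad/s): [2.79, 2.79, 3.14, 3.14, 3.14, 3.14].

### API

Orientations are given as a unit quaternion [x, y, z, w].
In Python, from station import manip gives the robot as it stands. The module is installed in compiled form; this text tells all that it offers.
- The arm moves only by the tool apply_moves, never from a script. Its arguments are lists of equal length, an entry for each row: "claw": the gripper's target within -1 to 1 (fully open at 1, half-way at 0, shut at -1); "travel": the shift along the tool's x, y, z scaled (see below), a list of three; "turn": the turn, a rotation vector about the tool's x, y, z scaled (see below), a list of three. In form: {"claw": [claw, ...], "travel": [[dx, dy, dz], ...], "turn": [[rx, ry, rz], ...]}. A call has 1 to 5 rows; each row is the pose to reach, as a shift and turn from the pose commanded when the call began, along the tool's axes at that moment, turning the shorter way round; what a row does not reach only later rows make up. The controller multiplies each number of a shift by 800 mm and each number of a turn by 180 degrees. A row lasts 1/12 s, in which the tool goes at most 41.7 mm and 7.16 degrees, less where a joint would pass 70% of its speed; a pose out of reach is approached as far as the arm can. A call with a number of a shift or a turn outside -1 to 1 is refused whole. A call with a gripper value outside its range is refused whole. The fingers move at their own pace and stop on an object; "newtons" is the grip in N (left out, the last holds). Time passes only in rows, so rows that repeat a pose let the fingers close. It gives the time, the measured TCP pose, the force, the opening and the grip force at its end, in the units of the state.
- manip.sense(): the state, without advancing time (a new reading comes with each control period).
- manip.snapshot(name): name is "side" or "top" or "wrist"; returns a dict with "pixels" (480x640x3 uint8, red, green, blue), "depth" (480x640 float32, m along the optical axis (not along the pixel's ray), 0 where there is no reading), "intrinsics" (3x3 intrinsics, pixels), "k1" (the pictures are not rectified: a ray, as slopes to the right and down, at radius r is drawn at 1 + k1 r^2 times it, then the intrinsics apply), "R" (3x3) and "t" (3): a world point X has camera coordinates R X + t. Camera axes: x right, y down, z forward; pixel columns grow to the right and rows downward; lengths in m; the calibration is good to about 2 mm. A picture is of the moment at which its call begins.
- manip.sign_off(): hands the job in; it is judged then, once.
The state is a dict: "t": time; "q": joint angles; "qd": joint speeds; "tau": joint torques, N m; "tcp_pos": TCP position; "tool_rot": TCP orientation; "force": force on the tool from outside, world axes, zero at the start; "ft_torque": the same for the moment, N m; "finger_gap": opening from 0.0 (shut) to 1.0 (fully open); "gripper_force": force on a finger pad.
Only numpy, scipy, OpenCV 4.12 (cv2) and the standard library are available. Lean on these libraries where they do the work, as an engineer would, in place of code of your own. Each camera call takes 0.05 s, during which the arm holds its last target. There are 200 camera calls.

## Working session

There is one attempt and no reset: what is moved stays moved. The work goes in short steps, Python scripts to look and compute and a tool call to move; the robot and the scene stay as the last step left them, time stands still between calls to the robot, and variables do not carry over. Pictures are saved under pics/ and viewed, at most 10 in all, crops included, and the job is handed in when it is done.

Besides the shell and the picture viewer there is one more tool, called by a JSON object that holds its "name" and its "arguments". apply_moves: Moves the arm, as the interface text tells. Shifts and turns lie within -1 to 1; 1 stands for 800 mm of shift or 180 degrees of turn. Its arguments: {"type":"object","properties":{"claw":{"type":"array","items":{"type":"number"}},"travel":{"type":"array","items":{"type":"array","items":{"type":"number"}}},"turn":{"type":"array","items":{"type":"array","items":{"type":"number"}}},"newtons":{"type":"number"}},"required":["claw","travel","turn"]}

```bash
mkdir -p pics
cat > h.py <<'E'
import numpy as np,cv2
from station import manip
def snap(n):
    d=manip.snapshot(n); np.savez(f'pics/{n}.npz',**d); return d
def ray(d,u,v):
    K=d['intrinsics'];k=float(d['k1'])
    p=np.array([(u-K[0,2])/K[0,0],(v-K[1,2])/K[1,1]]);s=p.copy()
    for _ in range(20): s=p/(1+k*(s@s))
    return -d['R'].T@d['t'], d['R'].T@np.array([s[0],s[1],1])
def onz(d,u,v,z):
    c,r=ray(d,u,v); return c+r*(z-c[2])/r[2]
def bydepth(d,u,v):
    c,r=ray(d,u,v); return c+r*float(d['depth'][int(v),int(u)])
def proj(d,X):
    c=d['R']@np.asarray(X)+d['t'];s=c[:2]/c[2];s=s*(1+float(d['k1'])*(s@s))
    return d['intrinsics'][:2,:2]@s+d['intrinsics'][:2,2]
E
python3 - <<'E'
from h import *
for n in('top','side'):
    d=snap(n); cv2.imwrite(f'pics/{n}1.png',d['pixels'][:,:,::-1])
    print(n,d['k1'],d['intrinsics'][0],-d['R'].T@d['t'],d['R'])
s=manip.sense();print(s['t'],s['tcp_pos'],s['tool_rot'],s['force'])
E
```

```text
top -0.025190377716193417 [616.43387552   0.         320.10053347] [0.30680948 0.02179072 1.27473441] [[ 0.1143935  -0.99343258 -0.00241496]
 [-0.97243134 -0.11147732 -0.20481722]
 [ 0.20320289  0.02577814 -0.97879726]]
side -0.12645648352366604 [486.78384709   0.         310.34084709] [ 0.50293198 -0.67711089  0.85652076] [[ 0.99891615 -0.04650753 -0.00188929]
 [-0.03487973 -0.72105612 -0.69199818]
 [ 0.03082085  0.69131405 -0.72189677]]
0.1 [0.23539939 0.57828549 0.23043024] [ 1.92195330e-01  9.81356211e-01 -9.05833195e-04 -3.48853635e-04] [-0.27263    -0.05785205  0.03610757]
```

View pics/top1.png

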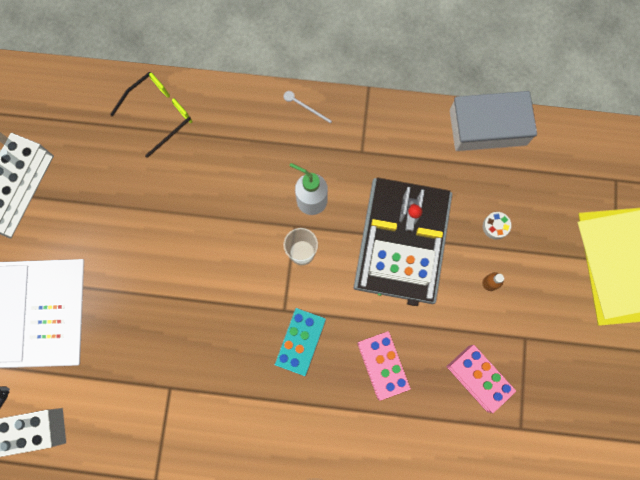

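View pics/side1.png

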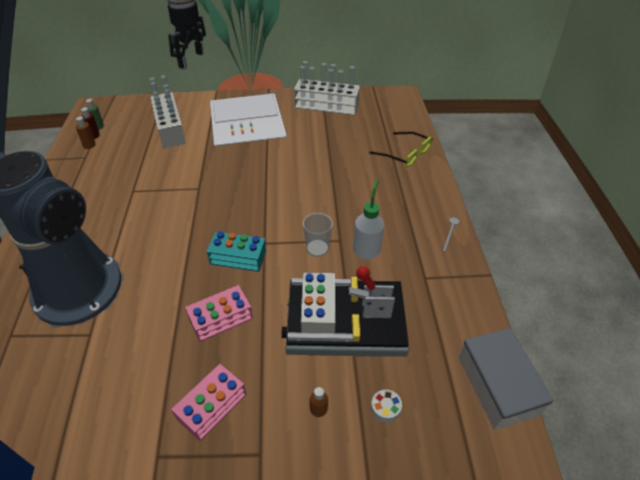

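Top view: the shaker is at about (403,240), with its white rack at (402,263), yellow stop blocks at (384,225) and (430,233), and the red ball at (415,211). In the side view the rack is at (319,302) and the ball at (363,272).

Candidates for the rack in the top view: white (402,263), turquoise (300,342), pink (384,365), pink (482,378), and white test-tube racks at the left edge (20,185) and (30,430). I choose the white one between the guides at (402,263). Next I measure it and check it in a close crop.

```bash
cat > meas.py <<'E'
from h import *
def load(n): return dict(np.load(f'pics/{n}.npz'))
def blobs(d,lo,hi,box,amin=20):
    h=cv2.cvtColor(d['pixels'],cv2.COLOR_RGB2HSV);m=cv2.inRange(h,lo,hi)
    x0,y0,x1,y1=box;z=np.zeros_like(m);z[y0:y1,x0:x1]=m[y0:y1,x0:x1]
    n,l,s,c=cv2.connectedComponentsWithStats(z)
    return [(c[i],s[i][4],l==i) for i in range(1,n) if s[i][4]>=amin]
E
python3 - <<'E'
from meas import *
T=load('top');S=load('side')
for n,d,box in(('top',T,(350,170,460,310)),('side',S,(280,255,415,360))):
    for c,a,m in blobs(d,(22,120,120),(35,255,255),box):
        v,u=np.nonzero(m); P=np.array([bydepth(d,x,y) for x,y in zip(u,v)])
        Pt=P[(P[:,2]>.056)&(P[:,2]<.066)]
        print(n,'yel',c,a,onz(d,*c,.06),Pt.mean(0) if len(Pt) else None,len(Pt),P[:,2].max())
    for c,a,m in blobs(d,(0,150,90),(6,255,255),box): print(n,'red',c,a,onz(d,*c,.161))
    x0,y0,x1,y1=box
    cv2.imwrite(f'pics/{n}c.png',cv2.resize(d['pixels'][y0:y1,x0:x1,::-1],None,fx=4,fy=4,interpolation=cv2.INTER_CUBIC))
# deck+everything at z~.04 outline by depth from the top view
v,u=np.mgrid[170:310,345:465];P=np.array([bydepth(T,x,y) for x,y in zip(u.ravel(),v.ravel())])
D=P[(P[:,2]>.033)&(P[:,2]<.058)]
r=cv2.minAreaRect((D[:,:2]*1000).astype(np.float32));print('deck rect',r)
R=P[(P[:,2]>.079)&(P[:,2]<.092)];print(len(R))
E
python3 - <<'E'
import cv2,numpy as np
a=cv2.imread('pics/topc.png');b=cv2.imread('pics/sidec.png')
a=cv2.resize(a,None,fx=.8,fy=.8);b=cv2.resize(b,None,fx=.8,fy=.8)
c=np.zeros((max(a.shape[0],b.shape[0]),a.shape[1]+b.shape[1],3),np.uint8);c[:a.shape[0],:a.shape[1]]=a;c[:b.shape[0],a.shape[1]:]=b
print(c.shape);cv2.imwrite('pics/crop.png',c)
E
```

```text
top yel [383.79487179 224.41538462] 195 [ 0.6196222  -0.06930835  0.06      ] [ 0.62065855 -0.06991926  0.06079306] 153 0.06624590322897439
top yel [429.06030151 232.64321608] 199 [ 0.61300477 -0.16195485  0.06      ] [ 0.61401207 -0.16287229  0.06098152] 146 0.06665117750637828
top red [414.85314685 210.88811189] 143 [ 0.62616062 -0.11700832  0.161     ]
side yel [353.75    282.03125] 64 [ 0.62038042 -0.05742062  0.06      ] [ 0.62065648 -0.05777451  0.0609852 ] 60 0.06551602176797677
side yel [355.63157895 325.        ] 152 [ 0.61289039 -0.16244274  0.06      ] [ 0.61322021 -0.16366459  0.06025979] 135 0.8565207610373129
side red [362.58035714 271.125     ] 112 [ 0.62452609 -0.11141023  0.161     ]
deck rect ((601.0205078125, -114.40390014648438), (165.66946411132812, 242.37762451171875), 85.33777618408203)
1594
(448, 784, 3)
```

View pics/crop.png

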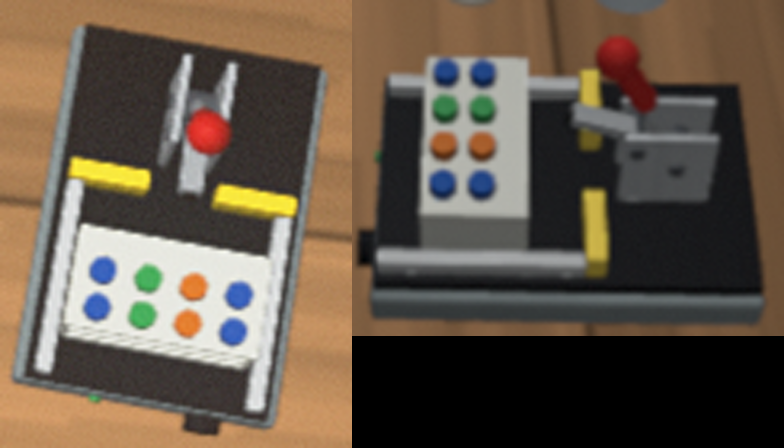

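The crop confirms it: the white rack with its eight coloured caps lies between the aluminium guides. Its bare strip faces the yellow blocks, and the red ball leans over the raised clamp arm.

Run:
```python
from meas import *
T=load('top');S=load('side')
ey=np.array([.0066,.093])
yaw=np.radians(-4.4);X=np.array([np.cos(yaw),np.sin(yaw)]);Y=np.array([-X[1],X[0]])
O=np.array([.611,-.1152])
for n,d,(x0,y0,x1,y1) in(('top',T,(350,220,460,300)),('side',S,(290,262,345,345))):
    v,u=np.mgrid[y0:y1,x0:x1];P=np.array([bydepth(d,x,y) for x,y in zip(u.ravel(),v.ravel())])
    R=P[(P[:,2]>.079)&(P[:,2]<.1)];q=R[:,:2]-O
    print(n,cv2.minAreaRect((R[:,:2]*1000).astype(np.float32)),np.percentile(q@X,[1,99]),np.percentile(q@Y,[1,99]),np.median(R[:,2]))
# ball by two rays
a,r=ray(T,414.85,210.89);b,s=ray(S,362.6,271.1)
A=np.stack([r,-s],1);k=np.linalg.lstsq(A,b-a,rcond=None)[0];p=(a+r*k[0]+b+s*k[1])/2
print('ball',p,np.linalg.norm(a+r*k[0]-b-s*k[1]),(p[:2]-O)@X,(p[:2]-O)@Y)
# moves: start target, tool axes
s=manip.sense();from scipy.spatial.transform import Rotation as Ro
R0=Ro.from_quat(s['tool_rot']);M=np.stack([[-X[0],-X[1],0],[Y[0],Y[1],0],[0,0,-1]],1)
tgt=np.r_[O-.14*X,.2]
print(R0.as_matrix(),'shift/0.8',R0.inv().apply(tgt-s['tcp_pos'])/.8,'turn/pi',(R0.inv()*Ro.from_matrix(M)).as_rotvec()/np.pi,tgt)
```

```text
top ((545.0398559570312, -111.06792449951172), (120.55233001708984, 64.92149353027344), 85.9203872680664) [-0.09798913 -0.0350454 ] [-0.05959601  0.05817491] 0.08693281593188584
side ((543.4828491210938, -110.58627319335938), (123.69632720947266, 64.23916625976562), 85.87979125976562) [-0.09921442 -0.03703403] [-0.06038916  0.05905459] 0.08680778738635081
ball [ 0.62392236 -0.11626424  0.16721363] 0.000875349341423467 0.012965922996917323 -6.97173346973583e-05
[[-9.26121667e-01  3.77223530e-01 -1.03289318e-03]
 [ 3.77224794e-01  9.26120269e-01 -1.64379399e-03]
 [ 3.36505543e-04 -1.91198614e-03 -9.99998116e-01]] shift/0.8 [-0.59516935 -0.67901988  0.03913587] turn/pi [-0.00058712 -0.00020059 -0.09867702] [ 0.47141261 -0.10445934  0.2       ]
```

{"name": "apply_moves", "arguments": {"claw": [0,0,0,0,0], "travel": [[-0.595,-0.679,0.039],[-0.595,-0.679,0.039],[-0.595,-0.679,0.039],[-0.595,-0.679,0.039],[-0.595,-0.679,0.039]], "turn": [[0,0,-0.099],[0,0,-0.099],[0,0,-0.099],[0,0,-0.099],[0,0,-0.099]]}}

```text
t: 0.52
tcp_pos: [0.3034, 0.3808, 0.2219]
tool_rot: [0.037, 0.999, -0.0, -0.0]
force: [0.8, -0.0, 0.3]
finger_gap: 0.496
gripper_force: 0.0
```

```bash
cat > go.py <<'E'
# usage: go.py sx sz [sy] : shaker-frame target -> scaled shift/turn; prints present shaker-frame TCP
import sys
from meas import *
from scipy.spatial.transform import Rotation as Ro
yaw=np.radians(-4.2);X=np.array([np.cos(yaw),np.sin(yaw)]);Y=np.array([-X[1],X[0]]);O=np.array([.611,-.1152])
if __name__=='__main__':
    a=[float(x) for x in sys.argv[1:]];sy=a[2] if len(a)>2 else 0
    s=manip.sense();R0=Ro.from_quat(s['tool_rot']);M=np.stack([[-X[0],-X[1],0],[Y[0],Y[1],0],[0,0,-1]],1)
    p=np.array(s['tcp_pos']);q=p[:2]-O
    tgt=np.r_[O+a[0]*X+sy*Y,a[1]]
    f=np.array(s['force'])
    print('t',s['t'],'tcp',p.round(4),'shaker',(q@X).round(4),(q@Y).round(4),'F along,across,z',(f[:2]@X).round(2),(f[:2]@Y).round(2),f[2].round(2),'gap',s['finger_gap'])
    print('shift',(R0.inv().apply(tgt-p)/.8).round(4),'turn',((R0.inv()*Ro.from_matrix(M)).as_rotvec()/np.pi).round(4))
E
python3 go.py -0.14 0.2
```

```text
t 0.5167 tcp [0.3034 0.3808 0.2219] shaker -0.3431 0.4721 F along,across,z 0.82 0.02 0.29 gap 0.49643662766842944
shift [-0.2547 -0.5898  0.0277] turn [-0.0002 -0.0001 -0.0004]
```

{"name": "apply_moves", "arguments": {"claw": [0,0,0,0,0], "travel": [[-0.255,-0.59,0.028],[-0.255,-0.59,0.028],[-0.255,-0.59,0.028],[-0.255,-0.59,0.028],[-0.255,-0.59,0.028]], "turn": [[0,0,0],[0,0,0],[0,0,0],[0,0,0],[0,0,0]]}}

```text
t: 0.93
tcp_pos: [0.3714, 0.1841, 0.2132]
tool_rot: [0.038, 0.999, -0.0, -0.0]
force: [0.5, -0.3, -0.6]
finger_gap: 0.503
gripper_force: 0.0
```

```bash
python3 go.py -0.14 0.2
```

```text
t 0.9333 tcp [0.3714 0.1841 0.2132] shaker -0.2609 0.2809 F along,across,z 0.51 -0.22 -0.59 gap 0.5025570166334381
shift [-0.1518 -0.3508  0.0164] turn [-0.     -0.     -0.0006]
```

{"name": "apply_moves", "arguments": {"claw": [0,0,0,0,0], "travel": [[-0.151,-0.351,0.016],[-0.151,-0.351,0.016],[-0.151,-0.351,0.016],[-0.151,-0.351,0.016],[-0.151,-0.351,0.016]], "turn": [[0,0,0],[0,0,0],[0,0,0],[0,0,0],[0,0,0]]}}

```text
t: 1.35
tcp_pos: [0.439, -0.013, 0.2044]
tool_rot: [0.038, 0.999, 0.0, -0.0]
force: [1.3, 1.2, 0.2]
finger_gap: 0.499
gripper_force: 0.0
```

{"name": "apply_moves", "arguments": {"claw": [0,0,0,0,0], "travel": [[0,-0.11,0],[0,-0.11,0],[0,-0.11,0],[0,-0.11,0],[0,-0.11,0]], "turn": [[0,0,0],[0,0,0],[0,0,0],[0,0,0],[0,0,0]]}}

```text
t: 1.77
tcp_pos: [0.4317, -0.0985, 0.2042]
tool_rot: [0.039, 0.999, 0.001, -0.001]
force: [-0.6, 0.8, 0.2]
finger_gap: 0.5
gripper_force: 0.0
```

```bash
python3 go.py -0.14 0.052
```

```text
t 1.7667 tcp [ 0.4317 -0.0985  0.2042] shaker -0.1801 0.0035 F along,across,z -0.69 0.77 0.16 gap 0.5003650473963758
shift [-0.0503 -0.0044  0.1902] turn [ 0.0003 -0.0004 -0.0013]
```

{"name": "apply_moves", "arguments": {"claw": [0,0,0,0,0], "travel": [[-0.045,-0.004,0.05],[-0.045,-0.004,0.1],[-0.045,-0.004,0.15],[-0.045,-0.004,0.19],[-0.045,-0.004,0.19]], "turn": [[0,0,-0.001],[0,0,-0.001],[0,0,-0.001],[0,0,-0.001],[0,0,-0.001]]}}

```text
t: 2.18
tcp_pos: [0.4628, -0.1001, 0.045]
tool_rot: [0.035, 0.999, 0.004, -0.008]
force: [-1.2, 0.4, -0.1]
finger_gap: 0.498
gripper_force: 0.0
```

```bash
python3 go.py -0.115 0.052
python3 - <<'E'
from h import *
d=snap('side');cv2.imwrite('pics/side2.png',cv2.resize(d['pixels'][200:380,220:440,::-1],None,fx=3,fy=3))
E
```

```text
t 2.1833 tcp [ 0.4628 -0.1001  0.045 ] shaker -0.1489 0.0042 F along,across,z -1.23 0.28 -0.13 gap 0.4981270433813561
shift [-0.0422 -0.0054 -0.0095] turn [ 0.0022 -0.0055  0.0011]
```

View pics/side2.png

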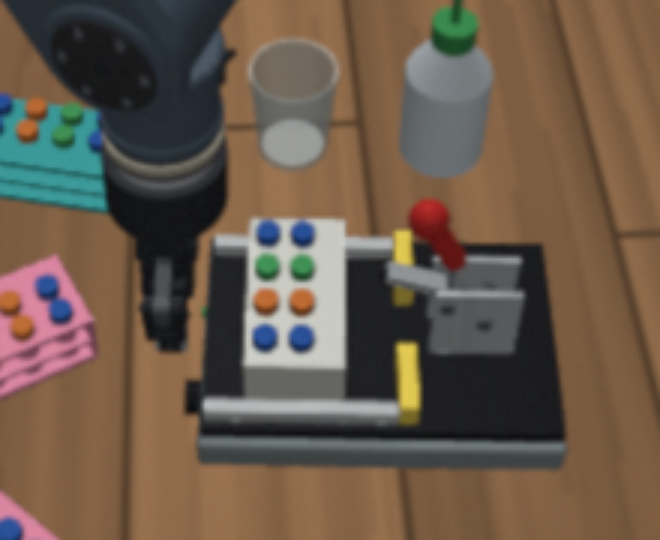

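The gripper stands in front of the open end, with its fingertips at about (170,345) in the crop. The rack at (297,300) and the lever are untouched.

{"name": "apply_moves", "arguments": {"claw": [0,0,0,0,0], "travel": [[0,-0.004,-0.003],[0,-0.004,-0.003],[-0.01,-0.004,-0.003],[-0.02,-0.004,-0.003],[-0.02,-0.004,-0.003]], "turn": [[0,0,0],[0,0,0],[0,0,0],[0,0,0],[0,0,0]]}}

```text
t: 2.65
tcp_pos: [0.4879, -0.1105, 0.0577]
tool_rot: [0.036, 0.999, -0.002, 0.004]
force: [0.3, 0.3, 0.3]
finger_gap: 0.501
gripper_force: 0.0
```

```bash
python3 go.py -0.115 0.054
```

```text
t 2.65 tcp [ 0.4879 -0.1105  0.0577] shaker -0.1231 -0.0044 F along,across,z 0.29 0.27 0.28 gap 0.5006521235805892
shift [-0.0101  0.0054  0.0047] turn [-0.0011  0.0028  0.0003]
```

{"name": "apply_moves", "arguments": {"claw": [0,0,0,0,0], "travel": [[-0.006,0.002,0.002],[-0.012,0.004,0.003],[-0.018,0.004,0.003],[-0.024,0.004,0.003],[-0.03,0.004,0.003]], "turn": [[0,0,0],[0,0,0],[0,0,0],[0,0,0],[0,0,0]]}}

```text
t: 3.07
tcp_pos: [0.5053, -0.1066, 0.0522]
tool_rot: [0.036, 0.999, 0.001, -0.003]
force: [-6.5, -0.0, 5.4]
finger_gap: 0.498
gripper_force: 3.3
```

```bash
python3 go.py -0.08 0.054
```

```text
t 3.0667 tcp [ 0.5053 -0.1066  0.0522] shaker -0.106 0.0009 F along,across,z -6.49 -0.5 5.4 gap 0.49791487843892973
shift [-0.0325 -0.0011 -0.0024] turn [ 0.0006 -0.0022  0.0004]
```

{"name": "apply_moves", "arguments": {"claw": [0,0,0,0,0], "travel": [[-0.005,0,0],[-0.01,0,0],[-0.015,0,0],[-0.02,0,0],[-0.025,0,0]], "turn": [[0,0,0],[0,0,0],[0,0,0],[0,0,0],[0,0,0]]}}

```text
t: 3.48
tcp_pos: [0.524, -0.1076, 0.0522]
tool_rot: [0.036, 0.999, 0.001, -0.005]
force: [-7.1, 0.1, 6.2]
finger_gap: 0.495
gripper_force: 3.7
```

```bash
python3 go.py -0.08 0.054
```

```text
t 3.4833 tcp [ 0.524  -0.1076  0.0522] shaker -0.0873 0.0012 F along,across,z -7.06 -0.47 6.23 gap 0.495379776565816
shift [-0.0092 -0.0015 -0.0024] turn [ 0.0008 -0.0029  0.0004]
```

{"name": "apply_moves", "arguments": {"claw": [0,0,0,0,0], "travel": [[-0.003,0,0],[-0.006,0,0],[-0.009,0,0],[-0.011,0,0],[-0.013,0,0]], "turn": [[0,0,0],[0,0,0],[0,0,0],[0,0,0],[0,0,0]]}}

```text
t: 3.9
tcp_pos: [0.5345, -0.1085, 0.0522]
tool_rot: [0.036, 0.999, 0.001, -0.004]
force: [-8.0, 0.7, 6.9]
finger_gap: 0.5
gripper_force: 3.7
```

```bash
python3 go.py -0.075 0.054
```

```text
t 3.9 tcp [ 0.5345 -0.1085  0.0522] shaker -0.0768 0.0011 F along,across,z -8.05 0.16 6.86 gap 0.5001305752657196
shift [-0.0023 -0.0014 -0.0023] turn [ 0.0007 -0.0028  0.0004]
```

{"name": "apply_moves", "arguments": {"claw": [0,0,0,0,0], "travel": [[-0.001,0,0],[-0.002,0,0],[-0.003,0,0],[-0.004,0,0],[-0.005,0,0]], "turn": [[0,0,0],[0,0,0],[0,0,0],[0,0,0],[0,0,0]]}}

```text
t: 4.32
tcp_pos: [0.5363, -0.1085, 0.0521]
tool_rot: [0.036, 0.999, 0.002, -0.007]
force: [-12.3, -2.0, 11.5]
finger_gap: 0.499
gripper_force: 6.4
```

```bash
python3 go.py -0.075 0.054
```

```text
t 4.3167 tcp [ 0.5363 -0.1085  0.0521] shaker -0.075 0.0012 F along,across,z -12.17 -2.87 11.46 gap 0.4985919823288778
shift [-0.     -0.0014 -0.0023] turn [ 0.0008 -0.0043  0.0006]
```

{"name": "apply_moves", "arguments": {"claw": [0,0,0,0,0], "travel": [[-0.001,0,0],[-0.002,0,0],[-0.003,0,0],[-0.003,0,0],[-0.003,0,0]], "turn": [[0,0,0],[0,0,0],[0,0,0],[0,0,0],[0,0,0]]}}

```text
t: 4.73
tcp_pos: [0.5362, -0.1085, 0.0521]
tool_rot: [0.036, 0.999, 0.002, -0.009]
force: [-16.0, -2.0, 12.6]
finger_gap: 0.498
gripper_force: 8.0
```

```bash
python3 go.py -0.075 0.054;python3 - <<'E'
from h import *
d=snap('side');cv2.imwrite('pics/side3.png',cv2.resize(d['pixels'][240:370,260:430,::-1],None,fx=4,fy=4,interpolation=cv2.INTER_CUBIC))
E
```

```text
t 4.7333 tcp [ 0.5362 -0.1085  0.0521] shaker -0.0751 0.0012 F along,across,z -15.76 -3.2 12.57 gap 0.4980595306566009
shift [-0.0001 -0.0015 -0.0023] turn [ 0.001  -0.0059  0.0007]
```

View pics/side3.png

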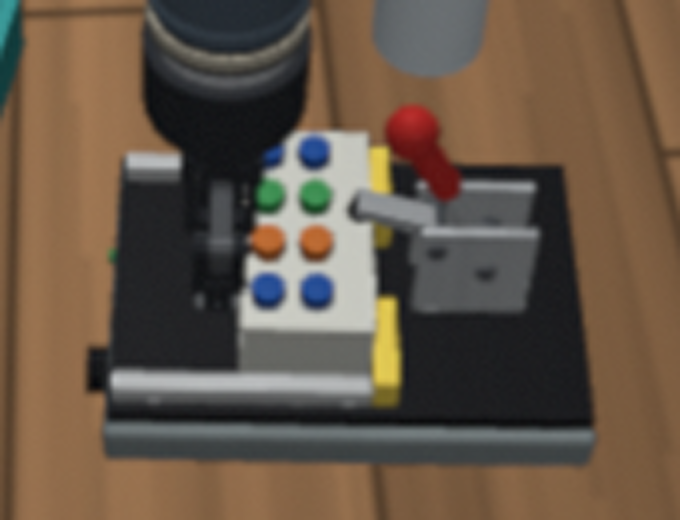

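The rack's far face lies against both yellow blocks (at about (380,190) and (385,340) in the crop), and the TCP has stalled at the expected x = -75 mm. Next I back off, rise and shut the fingers.

{"name": "apply_moves", "arguments": {"claw": [0,0,0,0,0], "travel": [[0.02,0,0],[0.04,0,0],[0.04,0,0],[0.04,0,-0.03],[0.04,0,-0.06]], "turn": [[0,0,0],[0,0,0],[0,0,0],[0,0,0],[0,0,0]]}}

```text
t: 5.2
tcp_pos: [0.5125, -0.1078, 0.0998]
tool_rot: [0.037, 0.999, 0.001, -0.001]
force: [0.7, 0.2, -0.2]
finger_gap: 0.499
gripper_force: 0.0
```

```bash
python3 go.py -0.075 0.145
```

```text
t 5.2 tcp [ 0.5125 -0.1078  0.0998] shaker -0.0987 0.0002 F along,across,z 0.71 0.29 -0.19 gap 0.4988178451607245
shift [-0.0295 -0.0002 -0.0565] turn [ 0.0004 -0.0009  0.    ]
```

{"name": "apply_moves", "arguments": {"claw": [-1,-1,-1,-1,-1], "travel": [[0,0,-0.03],[0,0,-0.056],[-0.01,0,-0.056],[-0.03,0,-0.056],[-0.03,0,-0.056]], "turn": [[0,0,0],[0,0,0],[0,0,0],[0,0,0],[0,0,0]]}}

```text
t: 5.62
tcp_pos: [0.541, -0.1108, 0.1459]
tool_rot: [0.036, 0.999, -0.001, 0.003]
force: [-0.5, -0.5, -0.2]
finger_gap: -0.002
gripper_force: 0.0
```

{"name": "apply_moves", "arguments": {"claw": [-1,-1,-1,-1,-1], "travel": [[0,0,0],[0,0,0],[-0.02,0,0],[-0.04,0,0],[-0.05,0,0]], "turn": [[0,0,0],[0,0,0],[0,0,0],[0,0,0],[0,0,0]]}}

```text
t: 6.03
tcp_pos: [0.5773, -0.1127, 0.1447]
tool_rot: [0.036, 0.999, 0.0, -0.0]
force: [0.6, -0.2, -0.4]
finger_gap: 0.001
gripper_force: 0.0
```

```bash
python3 go.py -0.01 0.145;python3 - <<'E'
from h import *
d=snap('side');cv2.imwrite('pics/side4.png',cv2.resize(d['pixels'][200:370,240:430,::-1],None,fx=3.5,fy=3.5,interpolation=cv2.INTER_CUBIC))
E
```

```text
t 6.0333 tcp [ 0.5773 -0.1127  0.1447] shaker -0.0338 0.0 F along,across,z 0.58 -0.2 -0.42 gap 0.0007320308222531747
shift [-0.0298 -0.     -0.0004] turn [ 0.     -0.      0.0002]
```

View pics/side4.png

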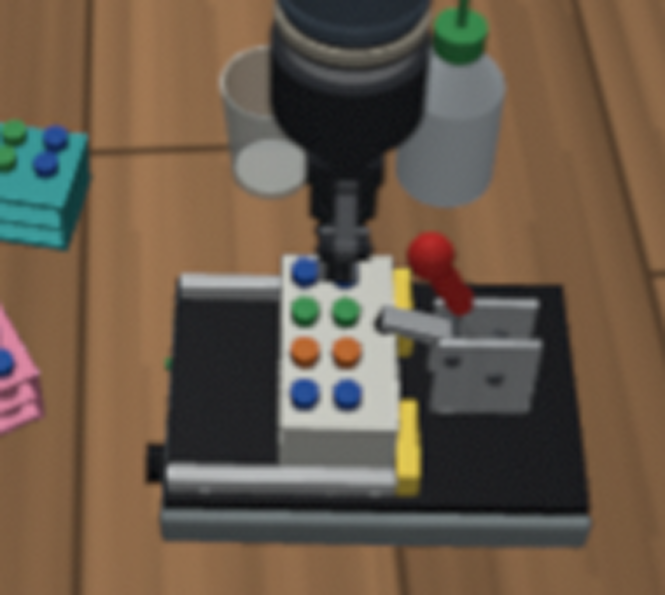

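The shut fingers are at about (340,270), in front of the red ball at (431,255) on the centre line. The rack is still against the stop.

{"name": "apply_moves", "arguments": {"claw": [-1,-1,-1,-1,-1], "travel": [[-0.015,0,0.003],[-0.03,0,0.005],[-0.04,0,0.005],[-0.05,0,0.005],[-0.06,0,0.005]], "turn": [[0,0,0],[0,0,0],[0,0,0],[0,0,0],[0,0,0]]}}

```text
t: 6.5
tcp_pos: [0.6196, -0.1151, 0.1408]
tool_rot: [0.036, 0.999, 0.001, -0.006]
force: [-6.9, 0.2, 5.9]
finger_gap: -0.001
gripper_force: 3.4
```

```bash
python3 go.py 0.05 0.142
```

```text
t 6.5 tcp [ 0.6196 -0.1151  0.1408] shaker 0.0086 0.0007 F along,across,z -6.93 -0.31 5.86 gap -0.0006963797975031958
shift [-0.0518 -0.001  -0.0021] turn [ 0.0004 -0.0035  0.0004]
```

{"name": "apply_moves", "arguments": {"claw": [-1,-1,-1,-1,-1], "travel": [[-0.01,0,0],[-0.02,0,0],[-0.03,0,0],[-0.04,0,0],[-0.05,0,0]], "turn": [[0,0,0],[0,0,0],[0,0,0],[0,0,0],[0,0,0]]}}

```text
t: 6.92
tcp_pos: [0.6653, -0.119, 0.1412]
tool_rot: [0.036, 0.999, -0.0, 0.001]
force: [0.1, -0.1, -0.2]
finger_gap: -0.004
gripper_force: 0.0
```

```bash
python3 go.py 0.06 0.142;python3 - <<'E'
from h import *
d=snap('side');cv2.imwrite('pics/side5.png',cv2.resize(d['pixels'][200:370,240:430,::-1],None,fx=3.5,fy=3.5,interpolation=cv2.INTER_CUBIC))
E
```

```text
t 6.9167 tcp [ 0.6653 -0.119   0.1412] shaker 0.0544 0.0002 F along,across,z 0.13 -0.07 -0.19 gap -0.0036657902197391175
shift [-0.007  -0.0002 -0.001 ] turn [-0.      0.0004  0.0002]
```

View pics/side5.png

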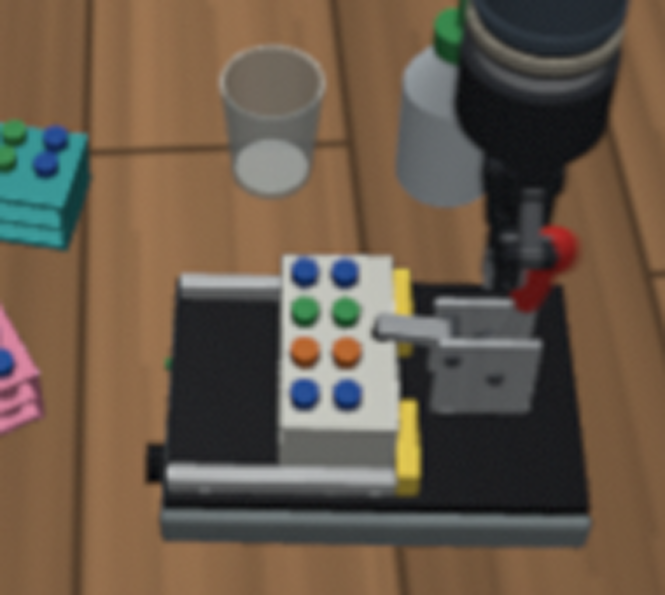

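The lever has gone past its dead point, with the ball at about (556,250) and no contact force. I retreat and verify.

{"name": "apply_moves", "arguments": {"claw": [-1,-1,-1,-1,-1], "travel": [[0.02,0,-0.03],[0.06,0,-0.07],[0.1,0,-0.1],[0.15,0,-0.1],[0.2,0,-0.1]], "turn": [[0,0,0],[0,0,0],[0,0,0],[0,0,0],[0,0,0]]}}

```text
t: 7.38
tcp_pos: [0.5052, -0.1079, 0.2232]
tool_rot: [0.036, 0.999, -0.001, 0.003]
force: [-0.3, -0.6, -0.9]
finger_gap: -0.001
gripper_force: 0.0
```

{"name": "apply_moves", "arguments": {"claw": [-1,-1,-1,-1,-1], "travel": [[0.05,0,0],[0.07,0,0],[0.07,0,0],[0.07,0,0],[0.07,0,0]], "turn": [[0,0,0],[0,0,0],[0,0,0],[0,0,0],[0,0,0]]}}

```text
t: 7.8
tcp_pos: [0.4508, -0.1041, 0.2219]
tool_rot: [0.036, 0.999, -0.001, 0.002]
force: [-0.0, -0.3, -0.7]
finger_gap: -0.0
gripper_force: 0.0
```

Run:
```python
from go import *
S=snap('side');T=snap('top');cs=[]
for n,d,box in(('top',T,(350,150,460,310)),('side',S,(280,235,425,360))):
    for c,a,m in blobs(d,(0,150,90),(6,255,255),box): print(n,'red',c,a)
import json
b=np.array([0.055+.095*np.sin(.85),0,.075+.095*np.cos(.85)]);W=np.r_[O+b[0]*X,b[2]]
print('locked ball predicted px',proj(T,W),proj(S,W))
for n,d,(x0,y0,x1,y1) in(('side',S,(290,262,362,345)),('top',T,(350,220,460,300))):
    v,u=np.mgrid[y0:y1,x0:x1];P=np.array([bydepth(d,x,y) for x,y in zip(u.ravel(),v.ravel())])
    R=P[(P[:,2]>.079)&(P[:,2]<.1)];q=R[:,:2]-O
    print(n,np.percentile(q@X,[1,99]),np.percentile(q@Y,[1,99]))
s=manip.sense();print(s['t'],s['tcp_pos'],s['force'])
cv2.imwrite('pics/side6.png',cv2.resize(S['pixels'][200:420,200:430,::-1],None,fx=2.7,fy=2.7,interpolation=cv2.INTER_CUBIC))
```

```text
top red [420.14122137 166.3778626 ] 262
side red [413.20481928 284.4497992 ] 249
locked ball predicted px [421.59369436 159.66374392] [421.73514052 281.93456263]
side [-0.06372182  0.01104852] [-0.05935577  0.05960546]
top [-0.06287717  0.0121121 ] [-0.02749831  0.05975501]
7.9 [ 0.45078691 -0.10396242  0.22152358] [0.07136945 0.37110527 0.27230889]
```

View pics/side6.png

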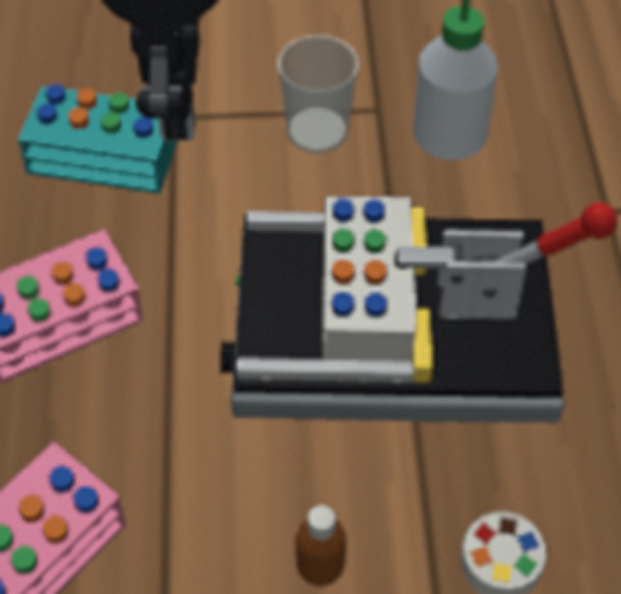

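The lever is locked: the ball at (599,220) in the crop is full-frame (421.9,281.5), against a predicted (421.7,281.9). The clamp arm is down on the rack, whose near face is at x ≈ -63.5 mm, so it is home. The bystanders are unmoved.

```bash
python3 -c "
from station import manip
print(manip.sign_off())"
```

```text
the job is handed in; nothing more can be done
None
```

The rack is fully home against the yellow stop, and the red clamp lever was then pushed over and is locked, holding the rack down; the job was handed in at about 8 s with the robot touching nothing and the surrounding items still in place.

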